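# Clip on the night-light and hold the dimmer at half

## Robot

A 7-joint arm with a two-finger parallel gripper is mounted at the origin on the work surface. World frame = base frame: x ahead of the robot, y to its left, z up, the work surface at z = 0. Lengths are in m, angles in rad, forces in N, time in s.
With the tool pointing down it reaches from about 0.4 to 0.85 m from the base axis. Payload 10.4 kg.
Tool frame: the origin (TCP) lies between the finger pads; the fingertips stand 22 mm ahead of it and the grasp point (between the pads) lies 3 mm ahead of it; z points along the fingers, y is the line along which they close (so a half turn about z gives the same grasp; the last joint's range is limited). The gripper opens to 85 mm and grips with 20 to 120 N. Pads are 22 mm wide; open, the fingers measure 114 mm over their backs; the gripper's body (76 mm by 85 mm) begins 54 mm behind the grasp point. The pads swing forward as they close: fully open they stand 13 mm farther back than shut.
Start: joints at [1.17, 0.332, -0.065, 1.46, 0.022, 1.35, -0.088], TCP at [0.231, -0.581, 0.253] pointing down, gripper open.
Joint ranges: [-2.6, 2.6], [-0.5, 2.12], [-1.47, 1.34], [0.16, 2.42], [-1.27, 4.41], [0.06, 2.06], [-2.6, 2.6]. Speed limits (rad/s): [2.22, 2.22, 2.79, 2.79, 3.14, 3.14, 3.14].

## Interface

Orientations are given as a unit quaternion [x, y, z, w].
In Python, from workcell import manip, camera, ticket, boxes_of, outline_of gives the robot as it stands.
- The arm moves only by the tool carry_out, never from a script. Its argument "deltas" is a list of rows, each a list of 5 numbers: the shift along the tool's x, y, z as a fraction of full scale, then the turn about the tool's z as a fraction of full scale, then the opening, from -1 (shut) to 1 (fully open), so that 0 is half open. In form: [[tx, ty, tz, spin, gripper], ...]. A call has 1 to 20 rows; each row is the pose to reach, as a shift and turn from the pose commanded when the call began, along the tool's axes at that moment; what a row does not reach only later rows make up. Full scale, the value 1, is 150 mm for a shift and 30 degrees for a turn. A row lasts 1/8 s, in which the tool goes at most 62.5 mm and 10.7 degrees, less where a joint would pass 70% of its speed; a pose out of reach is approached as far as the arm can. A call with a number of a shift or a turn outside -1 to 1 is refused whole. A call with a gripper value outside its range is refused whole. The fingers move at their own pace and stop on an object; "force" is the grip in N (left out, the last holds). Time passes only in rows, so rows that repeat a pose let the fingers close. It gives the time, the measured TCP pose, the force, the opening and the grip force at its end, in the units of the state.
- manip.get_obs(): the state, without advancing time (a new reading comes with each control period).
- camera(name): name is "side" or "top"; returns a dict with "img" (480x640x3 uint8, red, green, blue), "depth" (480x640 float32, m along the optical axis (not along the pixel's ray), 0 where there is no reading), "vertical_fov" (degrees; the focal length in pixels is half the picture's height over the tangent of half this angle, whatever the lens; pixels are square), "cx", "cy" (the principal point, pixels), "R" (3x3) and "t" (3): a world point X has camera coordinates R X + t. Camera axes: x right, y down, z forward; pixel columns grow to the right and rows downward; lengths in m; the calibration is good to about 2 mm. A picture is of the moment at which its call begins.
- ticket.hand_in(): hands the job in; it is judged then, once.
Trained networks look in a picture, given as the dict that the camera call returned (one of the last four; its "shot" number tells which), for a name from the list of things; names that differ only in an ending like _2 or _b are one class to them, and where a whole thing is asked for, a point or a joint stands for the part that bears it (a point fixed in the world has none). Each returns a list of dicts, best first, with "conf" (0 to 1); they miss things now and then, are a little off and sometimes report something else, mostly with a low value. They report only what shows in the picture. A call takes as long as a camera call.
- boxes_of(query, picture): "position" ([x, y, z] in m, in world coordinates, good to about 4 mm: the middle of the surface that is visible of it).
- outline_of(query, picture): "region" (480x640 bool, what is visible of it).
The state is a dict: "clock": time; "joint_pos": joint angles; "joint_velocities": joint speeds; "tau": joint torques, N m; "position": TCP position; "ee_rot": TCP orientation; "ft_force": force on the tool from outside, world axes, zero at the start; "torque": the same for the moment, N m; "grip_width": opening from 0.0 (shut) to 1.0 (fully open); "grasp_force": force on a finger pad.
Only numpy, scipy, OpenCV 4.12 (cv2) and the standard library are available. Lean on these libraries where they do the work, as an engineer would, in place of code of your own. Each camera call takes 0.05 s, during which the arm holds its last target. There are 200 camera calls.

## Task

Clip the night-light onto the top edge of the upright guard board, near the middle of the board and with the jaws well down over the edge, and let go of it. Then press the dimmer's sprung bar down about halfway (roughly 9 mm), never all the way down since full light would wake the baby, keep it there with the fingertips for at least two seconds, and finish while still holding it down. Leave the cup, ring toy, comb and nail file where they are.

Things in the scene. Friction and masses are not known exactly. Their poses are not given: they have to be found in the camera images.
- night_light: Clip-on night-light: big white sprung clip like a clothes-peg, about 70 g. Starts shut, standing on the table on its jaw tips, tails up: 86 mm tall, 40 mm along the hinge. Origin: underside, midway between the shut jaw tips; z up through the tails, x across the jaws (the squeezing direction), y along the hinge. The frame is fixed to the -x half, which leans out some 0.09 rad when clipped on the board.
- clip_hinge (a point): Centre of the clip's hinge pin (12 mm thick, 40 mm long, along the clip's y), 49 mm above the jaw tips; 43 mm free depth between the jaws below the pin. Tails, 36 mm wide, reach 37 mm above the hinge shut, 41 mm squeezed. At 26 mm above it they measure about 45 mm over their outsides when shut and 29 mm, parallel, when fully squeezed.
- lamp (a point): Middle of the round clear lamp (30 mm across, standing out 14 mm) on the outside of the clip's -x jaw, about 24 mm above the jaw tips.
- clip_arm (a joint): Opening of the clip: 0 shut, 0.55 rad fully open (stop). Squeezing the tails opens the jaws against a spring: 0.15 N m shut, 0.32 N m fully open (12 N on each tail at 26 mm above the hinge). Fully open there are 18 mm between the upper pad edges (24 mm above the tips), 27 mm at the tips. On the 10 mm board it reads about 0.18.
- guard_board: Fixed upright plywood board, 10 mm thick (its x), 160 mm long (its y), 90 mm high, on two small cross feet. Origin: centre of its underside on the table; z up. It may stand left or right, at some yaw.
- board_top_mid (a point): Middle of the board's top edge, 90 mm above the table.
- dimmer: Fixed dimmer box, white, 110 mm (x) by 84 mm (y) and 45 mm high, with a grey press bar in the middle of its top. Origin: centre of the underside on the table. It stands on the other side from the board.
- dimmer_top (a point): Centre of the press bar's flat top (60 mm along the dimmer's x, 40 mm along its y); 70 mm above the table when not pressed; it moves down with the bar.
- dimmer_bar (a joint): Travel of the press bar straight down: 0 released, 0.018 m at the bottom stop, halfway is 0.009. It springs back; it takes 2.8 N to start it, about 6.4 N at half travel and 10 N at the bottom.
- cup: Bystander: white ceramic cup with a grey snap lid, 78 mm across and 97 mm high, loose. Origin: centre of underside.
- ring_toy: Bystander: dark silicone bath ring, 72 mm across, 18 mm thick, lying flat, loose. Origin: centre of underside.
- comb: Bystander: yellow comb, 120 mm along its x, 30 mm wide, 5 mm thick, lying flat, loose. Origin: centre of underside.
- nail_file: Bystander: steel nail file with white handle, 140 mm along its x, 12 mm wide, 5 mm thick, lying flat, loose. Origin: centre of underside.

How it is judged:
On the way, in this order (a step that is already met when the one before it is completed fails the run):
1. the night-light is clipped near the middle of the board's top edge and let go (x of clip_hinge in the frame of guard_board between -0.012 and 0.012 m and y of clip_hinge in the frame of guard_board between -0.045 and 0.045 m and z of clip_hinge in the frame of guard_board between 0.088 and 0.122 m and value of joint clip_arm between 0.1 and 0.32 rad and angle between night_light's own z axis and vertical below 0.35 rad and contact force between night_light and guard_board above 1 N and contact force between each of the arm, the fingers and night_light below 0.1 N), for 0.3 s.
2. the fingers hold the dimmer bar about halfway down for two seconds (value of joint dimmer_bar between 0.005 and 0.013 m and contact force between the fingers and dimmer above 2 N), for 2 s.
At the end, for the whole second after the job is handed in: Night-light clipped on the board, untouched: hinge within 12 mm of the board's mid-plane and 45 mm of its middle, jaw tips 15 mm or more below the top edge, tilt under 0.35 rad, jaws held open by the board; fingers still press the dimmer bar (over 2 N) at 5 to 13 mm travel (all of step 1 and all of step 2); the arm keeps its last pose, push and grip.
It fails at once if the dimmer bar is pressed nearly all the way down (over 16 mm) (value of joint dimmer_bar above 0.016 m).
It fails at once if a bystander is moved more than 25 mm (distance of any of cup, ring_toy, comb, nail_file from where it was at the start of the episode above 0.025 m).
It also fails if it takes over 58 s, if anything falls off the work surface, if the arm or the gripper's body presses on something with over 40 N, if the wrist force passes 120 N, or if a joint passes its speed limit or range.

## Working session

There is one attempt and no reset: what is moved stays moved. The work goes in short steps, Python scripts to look and compute and a tool call to move; the robot and the scene stay as the last step left them, time stands still between calls to the robot, and variables do not carry over. Pictures are saved under pics/ and viewed, at most 10 in all, crops included, and the job is handed in when it is done.

Besides the shell and the picture viewer there is one more tool, called after "Emit:" by a JSON object that holds its "method" and its "body", one argument or row to a line. carry_out: Moves the arm, as the interface text tells. Its arguments: {"type":"object","properties":{"deltas":{"type":"array","items":{"type":"array","items":{"type":"number"}}},"force":{"type":"number"}},"required":["deltas"]}

```bash
mkdir -p pics; cat > h.py <<'E'
import numpy as np, cv2
from workcell import manip, camera, ticket, boxes_of, outline_of
def cloud(p):
    f=240/np.tan(np.radians(p["vertical_fov"]/2)); d=p["depth"]
    v,u=np.mgrid[:480,:640]
    C=np.stack([(u-p["cx"])/f*d,(v-p["cy"])/f*d,d],-1)
    return (C-p["t"])@p["R"]   # R^T (C-t)
def save(p,n): cv2.imwrite("pics/"+n,p["img"][...,::-1])
E
python3 - <<'E'
from h import *
o=manip.get_obs(); print(o["clock"],o["position"],o["ee_rot"],o["grip_width"])
ims=[]
for c in("top","side"):
    p=camera(c); W=cloud(p); ims.append(p["img"])
    for n in("night_light","lamp","guard_board","dimmer","dimmer_top","board_top_mid","cup","ring_toy","comb","nail_file"):
        try:
            for b in boxes_of(n,p)[:2]: print(c,n,round(b["conf"],2),np.round(b["position"],3))
        except Exception as e: print(n,e)
        if n in("night_light","guard_board","dimmer"):
            r=outline_of(n,p)
            if r:
                m=r[0]["region"]&(p["depth"]>0); q=W[m]; zt=np.percentile(q[:,2],98)
                for lo,hi in((zt-.012,zt+.01),(0.01,zt-.02)):
                    s=q[(q[:,2]>lo)&(q[:,2]<hi)]
                    if len(s)>20:
                        (cx,cy),(a,b2),ang=cv2.minAreaRect((s[:,:2]*1000).astype(np.float32)); print("  rect",n,len(s),round(zt,3),np.round([cx,cy,a,b2,ang],1))
cv2.imwrite("pics/a.png",cv2.resize(np.vstack(ims),(533,600)) [...,::-1] if 0 else cv2.resize(np.hstack(ims),(800,300))[...,::-1])
save({"img":ims[0]},"top.png");save({"img":ims[1]},"side.png")
E
```

```text
0.0 [ 0.23039989 -0.58060421  0.25249397] [ 9.82210150e-01  1.87783652e-01 -1.67753724e-04 -7.02299252e-04] 0.9993409146459461
top night_light 0.8 [ 0.49  -0.009  0.06 ]
top night_light 0.33 [ 0.624 -0.197  0.075]
  rect night_light 171 0.087 [493.8  -8.9  48.8  34.6  17.7]
  rect night_light 372 0.087 [493.4  -9.8  31.4  38.7  17.8]
top lamp 0.56 [ 0.492 -0.013  0.059]
top guard_board 0.87 [0.577 0.214 0.089]
  rect guard_board 586 0.093 [578.9 216.6 160.1  10.1  83.1]
  rect guard_board 431 0.093 [578.2 215.8 157.9  49.1  82.9]
top dimmer 0.78 [ 0.627 -0.196  0.048]
  rect dimmer 806 0.072 [ 626.  -199.    41.    60.3   86.7]
  rect dimmer 2116 0.072 [ 625.9 -198.8   85.   110.4   86.7]
top dimmer_top 0.7 [ 0.624 -0.196  0.073]
top board_top_mid 0.74 [0.782 0.04  0.098]
top board_top_mid 0.66 [0.579 0.217 0.086]
top cup 0.8 [0.785 0.042 0.101]
top cup 0.66 [ 0.625 -0.198  0.048]
top ring_toy 0.86 [ 0.664 -0.042  0.018]
top comb 0.76 [0.635 0.039 0.004]
top nail_file 0.75 [ 0.406 -0.152  0.006]
top nail_file 0.25 [ 0.506 -0.005  0.066]
side night_light 0.89 [ 0.496 -0.018  0.052]
  rect night_light 274 0.085 [494.  -12.2  50.2  36.2  17. ]
  rect night_light 867 0.085 [490.  -13.8  43.8  41.9  22.5]
side guard_board 0.78 [0.572 0.192 0.044]
  rect guard_board 360 0.09 [579.1 213.2 160.7  11.6  83.2]
  rect guard_board 884 0.09 [578.1 213.6 162.7  47.4  83.1]
side dimmer 0.62 [ 0.602 -0.216  0.046]
  rect dimmer 1007 0.071 [ 626.  -201.7   40.9   61.9   86.6]
  rect dimmer 3043 0.071 [ 625.5 -202.1   85.5  110.4   86.4]
side dimmer_top 0.97 [ 0.619 -0.206  0.065]
side board_top_mid 0.95 [0.577 0.193 0.045]
side cup 0.8 [0.773 0.023 0.076]
side cup 0.7 [ 0.616 -0.202  0.07 ]
side ring_toy 0.85 [ 0.662 -0.046  0.019]
side ring_toy 0.63 [0.573 0.193 0.042]
side comb 0.84 [0.635 0.034 0.004]
side nail_file 0.64 [ 0.398 -0.154  0.006]
```

View pics/top.png

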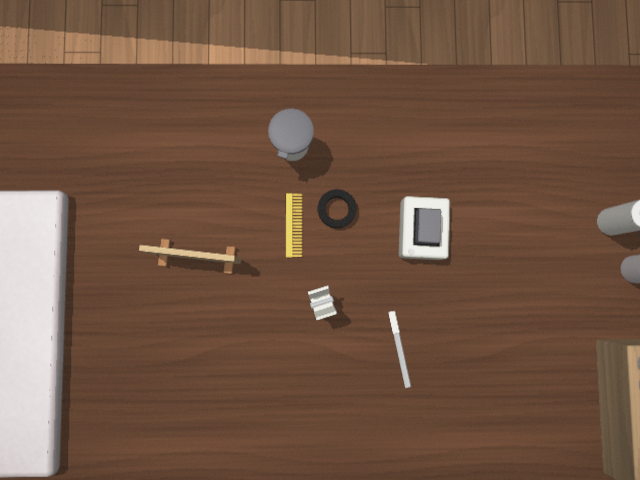

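View pics/side.png

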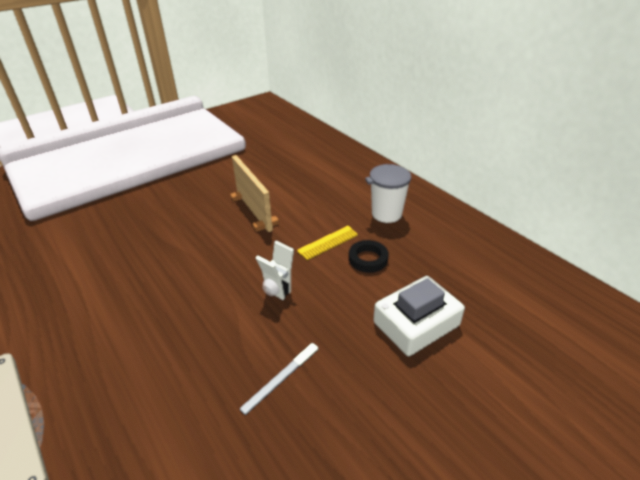

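The top view shows the clip at px (322,303), the board at left (190,254), and the dimmer at right (425,228). The side view shows the lamp on the robot side of the clip. Next I'll plan the approach.

```bash
cat >> h.py <<'E'
from scipy.spatial.transform import Rotation as Ro
def plan(wps,start=None):
    """wps: (x,y,z,yaw of tool y in deg, world) -> tool-axis fractions from pose to pose"""
    o=manip.get_obs(); P=np.array(o["position"]); Y=Ro.from_quat(o["ee_rot"]).as_matrix()[:,1]; y=np.degrees(np.arctan2(Y[1],Y[0]))
    print("clock",round(o["clock"],2),"P",np.round(P,4),"yaw",round(y,2),"q",np.round(o["joint_pos"],2))
    for w in wps:
        T=np.array(w[:3]); a=np.radians(y); R=np.array([[-np.sin(a),np.cos(a),0],[np.cos(a),np.sin(a),0],[0,0,-1]])
        print(w,"->",np.round(R@(T-P)/.15,3),round(-(((w[3]-y+180)%360)-180)/30,3)); P=T; y=w[3]
E
python3 -c "
from h import *
plan([(.33,-.48,.25,-39),(.43,-.35,.25,-10),(.47,-.215,.23,17.5),(.494,-.08,.2,17.5)])"
```

```text
clock 1.4 P [ 0.2306 -0.5809  0.2533] yaw -68.35 q [ 1.17  0.33 -0.06  1.46  0.02  1.35 -0.09]
(0.33, -0.48, 0.25, -39) -> [ 0.864 -0.381  0.022] -0.978
(0.43, -0.35, 0.25, -10) -> [ 1.093 -0.027  0.   ] -0.967
(0.47, -0.215, 0.23, 17.5) -> [0.933 0.106 0.133] -0.917
(0.494, -0.08, 0.2, 17.5) -> [0.81  0.423 0.2  ] -0.0
```

Emit:
{"method": "carry_out", "body": {
  "deltas": [
    [0.43, -0.19, 0.0, -0.35, 1],
    [0.86, -0.38, 0.02, -0.7, 1],
    [0.86, -0.38, 0.02, -0.98, 1],
    [0.86, -0.38, 0.02, -0.98, 1]
  ]
}}

```text
clock: 1.9
position: [0.3305, -0.4795, 0.2505]
ee_rot: [0.902, 0.432, 0.0, 0.0]
ft_force: [-0.5, -0.8, -0.1]
grip_width: 1.003
grasp_force: 0.0
```

Emit:
{"method": "carry_out", "body": {
  "deltas": [
    [0.4, 0, 0, -0.35, 1],
    [0.8, 0, 0, -0.7, 1],
    [1, -0.02, 0, -0.97, 1],
    [1, -0.02, 0, -0.97, 1]
  ]
}}

```text
clock: 2.4
position: [0.4221, -0.3611, 0.2505]
ee_rot: [0.765, 0.644, 0.0, 0.0]
ft_force: [0.2, -0.4, -0.5]
grip_width: 1.002
grasp_force: 0.0
```

Emit:
{"method": "carry_out", "body": {
  "deltas": [
    [0.4, 0.05, 0.05, -0.35, 1],
    [0.8, 0.1, 0.1, -0.7, 1],
    [0.95, 0.1, 0.13, -0.92, 1],
    [0.95, 0.1, 0.13, -0.92, 1],
    [0.95, 0.1, 0.13, -0.92, 1]
  ]
}}

```text
clock: 3.02
position: [0.4598, -0.2267, 0.2309]
ee_rot: [0.593, 0.806, -0.0, 0.0]
ft_force: [-0.1, -0.8, -0.4]
grip_width: 1.001
grasp_force: 0.0
```

```bash
python3 -c "
from h import *
plan([(.494,-.1,.17,17.5),(.494,-.0105,.14,17.5),(.494,-.0105,.076,17.5)])"
```

```text
clock 3.02 P [ 0.4598 -0.2267  0.2309] yaw 17.32 q [ 0.83  0.13 -0.5   1.76  0.07  1.26  0.62]
(0.494, -0.1, 0.17, 17.5) -> [0.738 0.469 0.406] -0.006
(0.494, -0.0105, 0.14, 17.5) -> [0.569 0.179 0.2  ] -0.0
(0.494, -0.0105, 0.076, 17.5) -> [0.    0.    0.427] -0.0
```

Emit:
{"method": "carry_out", "body": {
  "deltas": [
    [0.37, 0.23, 0.2, 0, 1],
    [0.74, 0.47, 0.4, 0, 1],
    [0.74, 0.47, 0.4, 0, 1]
  ]
}}

```text
clock: 3.4
position: [0.4939, -0.0952, 0.1696]
ee_rot: [0.59, 0.807, 0.0, -0.001]
ft_force: [-0.5, -1.1, 0.8]
grip_width: 0.997
grasp_force: 0.0
```

Emit:
{"method": "carry_out", "body": {
  "deltas": [
    [0.3, 0.1, 0.1, 0, 1],
    [0.57, 0.18, 0.2, 0, 1],
    [0.57, 0.18, 0.2, 0, 1],
    [0.57, 0.18, 0.2, 0, 1]
  ]
}}

```text
clock: 3.9
position: [0.494, -0.0092, 0.1409]
ee_rot: [0.591, 0.806, -0.0, 0.0]
ft_force: [0.1, -0.4, 0.5]
grip_width: 0.998
grasp_force: 0.0
```

```bash
python3 -c "
from h import *
plan([(.494,-.0105,.076,17.5)])
p=camera('side');cv2.imwrite('pics/b.png',cv2.resize(p['img'][120:360,160:400],(720,600))[...,::-1])"
```

```text
clock 3.9 P [ 0.494  -0.0092  0.1409] yaw 17.51 q [ 0.54  0.2  -0.67  1.91  0.14  1.08  0.12]
(0.494, -0.0105, 0.076, 17.5) -> [-0.008 -0.002  0.433] 0.0
```

View pics/b.png

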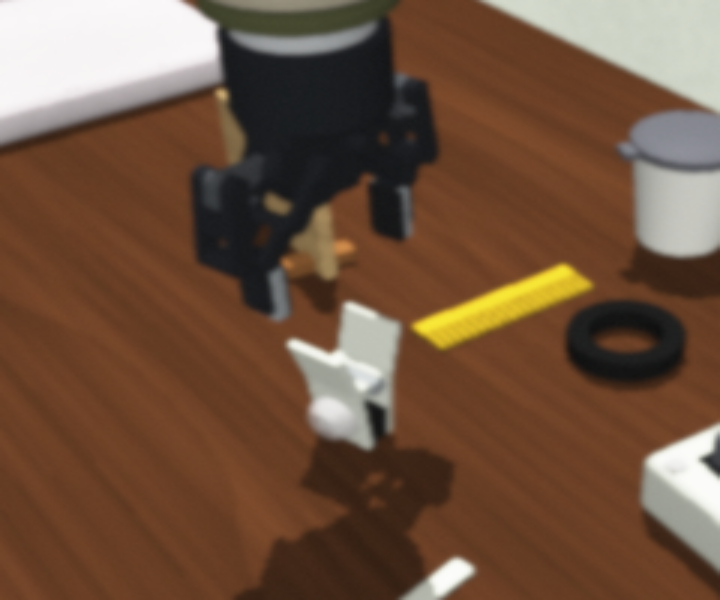

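The fingers (crop px 265,290 and 390,215) straddle the clip's tails (345,350) with the closing axis across the jaws. I'll descend and squeeze.

Emit:
{"method": "carry_out", "body": {
  "deltas": [
    [0, 0, 0.22, 0, 1],
    [-0.01, 0, 0.43, 0, 1],
    [-0.01, 0, 0.43, 0, 1],
    [-0.01, 0, 0.43, 0, 0.2],
    [-0.01, 0, 0.43, 0, -1],
    [-0.01, 0, 0.43, 0, -1],
    [-0.01, 0, 0.43, 0, -1],
    [-0.01, 0, 0.43, 0, -1],
    [-0.01, 0, 0.43, 0, -1],
    [-0.01, 0, 0.43, 0, -1]
  ],
  "force": 40
}}

```text
clock: 5.2
position: [0.4937, -0.0094, 0.0791]
ee_rot: [0.59, 0.807, -0.002, 0.001]
ft_force: [-15.8, -3.2, 34.2]
grip_width: 0.391
grasp_force: 37.1
```

Emit:
{"method": "carry_out", "body": {
  "deltas": [
    [0, 0, -0.2, 0, -1],
    [0, 0, -0.5, 0, -1],
    [0, 0, -0.9, 0, -1],
    [0, 0, -0.9, 0, -1],
    [0, 0, -0.9, 0, -1]
  ]
}}

```text
clock: 5.82
position: [0.4939, -0.0087, 0.2114]
ee_rot: [0.59, 0.808, -0.0, 0.0]
ft_force: [-0.9, 0.2, -1.2]
grip_width: 0.331
grasp_force: 46.6
```

```bash
python3 -c "
from h import *
o=manip.get_obs();print(o['grip_width'],o['grasp_force'])
plan([(.52,.1,.225,3),(.5775,.2149,.225,-6.9),(.5779,.2149,.131,-6.9)])
p=camera('side');W=cloud(p);r=outline_of('night_light',p)
for b in r[:1]:
  q=W[b['region']&(p['depth']>0)];print(len(q),q.min(0),q.max(0))
cv2.imwrite('pics/c.png',cv2.resize(p['img'][100:340,160:400],(720,600))[...,::-1])"
```

```text
0.33064937069226263 46.56738817691803
clock 5.83 P [ 0.4939 -0.0087  0.2114] yaw 17.74 q [ 0.57  0.13 -0.68  1.83  0.09  1.22  0.17]
(0.52, 0.1, 0.225, 3) -> [ 0.637  0.387 -0.091] 0.491
(0.5775, 0.2149, 0.225, -6.9) -> [0.745 0.423 0.   ] 0.33
(0.5779, 0.2149, 0.131, -6.9) -> [0.    0.003 0.627] -0.0
```

View pics/c.png

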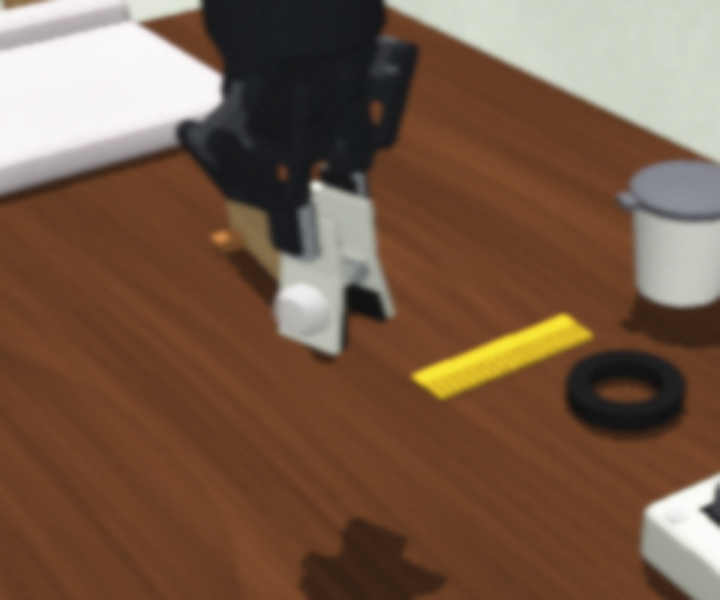

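The clip is held, jaws fully open (crop tips near 310,345 and 385,310). Next I'll measure it in the tool frame while moving towards the board.

```bash
cat > m.py <<'E'
from h import *
o=manip.get_obs();P=np.array(o["position"]);R=Ro.from_quat(o["ee_rot"]).as_matrix()
p=camera("side");W=cloud(p);L=(W-P)@R
g=p["img"].astype(int); m=(g.min(2)>90)&(np.ptp(g,2)<40)&(p["depth"]>0)&(np.linalg.norm(L[...,:2],axis=-1)<.05)&(L[...,2]>-.01)&(L[...,2]<.09)
q=L[m]*1000;print(len(q),"tool-frame ranges",np.percentile(q,[1,5,50,95,99],axis=0).round(1))
for lo in range(0,80,8):
    s=q[(q[:,2]>=lo)&(q[:,2]<lo+8)]
    if len(s)>5: print(lo,len(s),"x",s[:,0].min().round(1),s[:,0].max().round(1),"y",np.percentile(s[:,1],[2,25,50,75,98]).round(1))
E
python3 m.py
```

```text
1537 tool-frame ranges [[-22.4 -33.   -7.3]
 [-21.  -31.2  -5.1]
 [-12.1 -14.7  31.5]
 [  8.5  13.8  72.3]
 [ 13.3  18.8  78.5]]
0 166 x -21.5 13.0 y [-20.6 -14.5   8.7   9.4  13.9]
8 125 x -21.3 10.6 y [-26.1 -15.1   8.2   9.5  12.1]
16 113 x -20.8 4.7 y [-21.3 -14.9 -11.5   9.6  12.4]
24 183 x -23.7 14.4 y [-15.4 -14.3  -1.4   7.9  12.8]
32 163 x -23.2 14.3 y [-16.9 -15.7 -14.7  -5.4  11.7]
40 207 x -21.2 15.3 y [-30.9 -25.8 -20.1 -16.5  13.9]
48 149 x -21.2 13.2 y [-33.1 -30.9 -26.6 -18.1  16.9]
56 106 x -21.6 5.9 y [-33.5 -32.4 -26.8 -18.3  17.9]
64 51 x -21.3 2.8 y [-32.3 -22.1 -21.4 -17.4  19.5]
72 81 x -21.3 15.3 y [-24.3 -23.3 -22.5 -21.8  22.3]
```

Emit:
{"method": "carry_out", "body": {
  "deltas": [
    [0.3, 0.2, -0.09, 0.25, -1],
    [0.64, 0.39, -0.09, 0.49, -1],
    [0.64, 0.39, -0.09, 0.49, -1],
    [0.64, 0.39, -0.09, 0.49, -1]
  ]
}}

```text
clock: 6.48
position: [0.5201, 0.1005, 0.2238]
ee_rot: [0.688, 0.726, -0.001, -0.001]
ft_force: [-0.1, -0.4, -0.8]
grip_width: 0.325
grasp_force: 46.5
```

Emit:
{"method": "carry_out", "body": {
  "deltas": [
    [0.37, 0.2, 0, 0.16, -1],
    [0.74, 0.42, 0, 0.33, -1],
    [0.74, 0.42, 0, 0.33, -1],
    [0.74, 0.42, 0, 0.33, -1],
    [0.74, 0.42, 0, 0.33, -1]
  ]
}}

```text
clock: 7.1
position: [0.5777, 0.2125, 0.2248]
ee_rot: [0.749, 0.663, -0.0, 0.001]
ft_force: [-0.1, -0.7, 0.0]
grip_width: 0.326
grasp_force: 46.5
```

```bash
python3 m.py; python3 -c "
from h import *
plan([(.579,.215,.132,-6.9)])
p=camera('side');W=cloud(p);r=outline_of('guard_board',p)
if r:
  q=W[r[0]['region']&(p['depth']>0)];s=q[(q[:,2]>.082)&(q[:,2]<.1)];print(len(s),cv2.minAreaRect((s[:,:2]*1000).astype(np.float32)))
cv2.imwrite('pics/d.png',cv2.resize(p['img'][60:300,160:400],(720,600))[...,::-1])"
```

```text
933 tool-frame ranges [[-23.4 -32.6  -8. ]
 [-22.1 -29.6  -5.1]
 [-13.8 -11.2  30.6]
 [  7.3  17.4  71.4]
 [ 12.2  20.4  78.1]]
0 85 x -23.4 12.4 y [-19.9 -14.    8.9   9.8  20.1]
8 79 x -22.7 13.0 y [-20.5 -14.5   8.9   9.5  20.2]
16 73 x -23.2 13.3 y [-21.  -14.8   8.9   9.7  18.7]
24 141 x -24.3 15.9 y [-15.1  -6.1   2.4   8.4  12.5]
32 98 x -24.5 13.1 y [-16.4 -15.1  -6.4   3.5  14. ]
40 102 x -22.5 10.4 y [-29.6 -24.6 -18.7 -16.4  15.4]
48 93 x -22.3 7.6 y [-32.6 -29.6 -21.8  12.9  17.5]
56 68 x -22.2 3.7 y [-33.2 -29.4 -22.8 -15.7  18.4]
64 39 x -22.5 -2.6 y [-31.4 -21.8 -20.1   0.1  20.6]
72 43 x -23.0 9.8 y [-24.  -23.2 -22.3 -17.9  21.5]
clock 7.15 P [0.5778 0.2127 0.225 ] yaw -6.99 q [ 0.13  0.42 -0.73  1.5   0.29  1.33 -0.75]
(0.579, 0.215, 0.132, -6.9) -> [0.017 0.006 0.62 ] -0.003
310 ((578.6106567382812, 211.00167846679688), (157.4442138671875, 11.305435180664062), 83.10859680175781)
```

View pics/d.png

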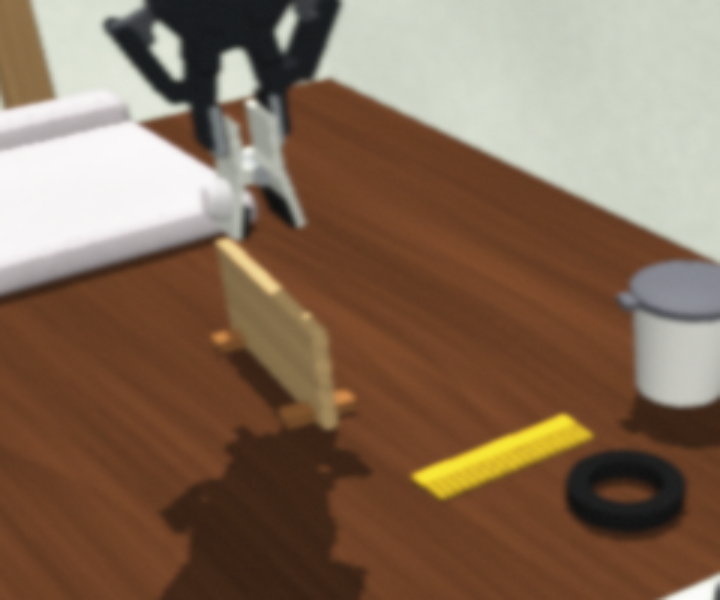

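The open jaws (crop tips 240,235 and 300,225) hang above the board, whose top edge runs from (225,245) to (320,325), with matching orientation. Lowering.

Emit:
{"method": "carry_out", "body": {
  "deltas": [
    [0.02, 0.01, 0.1, 0, -1],
    [0.02, 0.01, 0.22, 0, -1],
    [0.02, 0.01, 0.34, 0, -1],
    [0.02, 0.01, 0.46, 0, -1],
    [0.02, 0.01, 0.56, 0, -1],
    [0.02, 0.01, 0.61, 0, -1],
    [0.02, 0.01, 0.61, 0, -1],
    [0.02, 0.01, 0.61, 0, -1]
  ]
}}

```text
clock: 8.25
position: [0.5797, 0.2179, 0.1339]
ee_rot: [0.748, 0.664, 0.0, 0.0]
ft_force: [-0.1, 0.3, -1.5]
grip_width: 0.326
grasp_force: 46.5
```

```bash
python3 -c "
from h import *
p=camera('side');print(manip.get_obs()['ft_force'])
cv2.imwrite('pics/e.png',cv2.resize(p['img'][60:300,160:400],(720,600))[...,::-1])"
```

```text
[ 0.35102478 -0.355379   -1.12066364]
```

View pics/e.png

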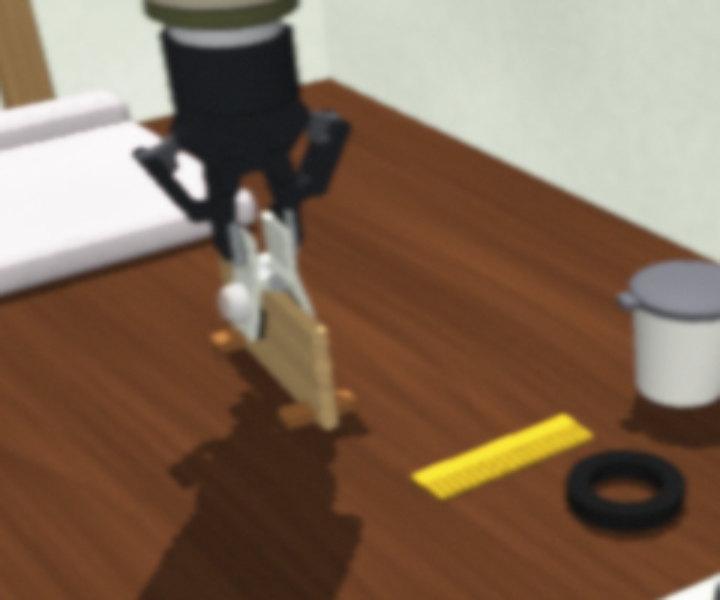

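The jaws straddle the board edge without load (lamp px 235,302, far jaw behind the board). Releasing and rising.

Emit:
{"method": "carry_out", "body": {
  "deltas": [
    [0, 0, 0, 0, 0],
    [0, 0, 0, 0, 0.5],
    [0, 0, 0, 0, 1],
    [0, 0, 0, 0, 1],
    [0, 0, 0, 0, 1],
    [0, 0, 0, 0, 1],
    [0, 0, -0.2, 0, 1],
    [0, 0, -0.5, 0, 1],
    [0, 0, -0.8, 0, 1],
    [0, 0, -0.8, 0, 1]
  ]
}}

```text
clock: 9.55
position: [0.5806, 0.2187, 0.2572]
ee_rot: [0.748, 0.664, 0.003, 0.001]
ft_force: [0.8, -0.0, -0.1]
grip_width: 1.005
grasp_force: 0.0
```

```bash
python3 -c "
from h import *
plan([(.61,.09,.25,2),(.63,-.05,.24,15),(.626,-.19,.2,0),(.626,-.2003,.14,0)])
p=camera('side');W=cloud(p)
r=outline_of('night_light',p)
if r:
  q=W[r[0]['region']&(p['depth']>0)];print(len(q),np.percentile(q,[2,50,98],axis=0).round(3))
print([(b['conf'],b['position']) for n in('clip_hinge','lamp') for b in boxes_of(n,p)[:1]])
cv2.imwrite('pics/f.png',cv2.resize(p['img'][60:300,160:400],(720,600))[...,::-1])"
```

```text
clock 9.55 P [0.5806 0.2187 0.2572] yaw -6.85 q [ 0.13  0.41 -0.74  1.44  0.28  1.39 -0.74]
(0.61, 0.09, 0.25, 2) -> [-0.829  0.297  0.048] -0.295
(0.63, -0.05, 0.24, 15) -> [-0.937  0.101  0.067] -0.433
(0.626, -0.19, 0.2, 0) -> [-0.895 -0.267  0.267] 0.5
(0.626, -0.2003, 0.14, 0) -> [-0.069  0.     0.4  ] 0.0
772 [[0.552 0.195 0.034]
 [0.57  0.206 0.107]
 [0.599 0.253 0.141]]
[(0.61, [0.5727, 0.2033, 0.1083]), (0.9, [0.5729, 0.2062, 0.107])]
```

View pics/f.png

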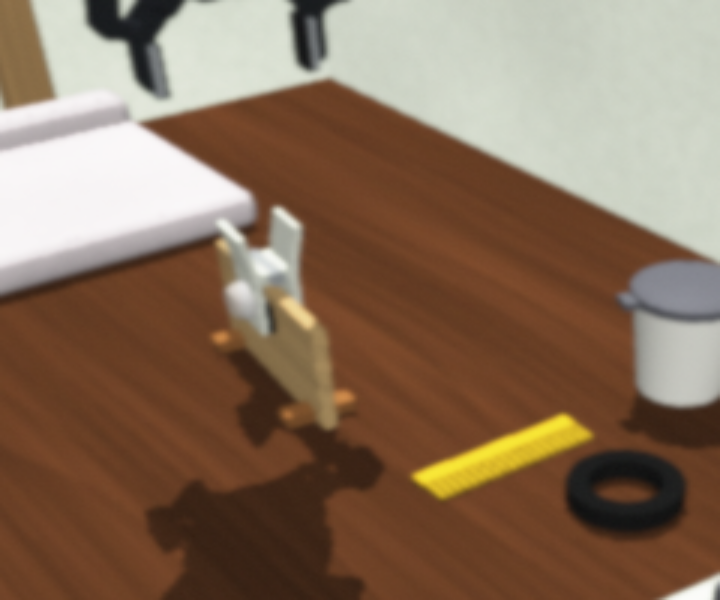

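The clip sits squarely on the board (px 265,270), top at 0.141 m, so the hinge is at about 0.105. On to the dimmer with fingers shut.

```bash
python3 -c "
from h import *
plan([(.60,.08,.25,-6.85),(.62,-.06,.24,-6.85),(.626,-.2003,.2,-6.85),(.626,-.2003,.11,-6.85)])"
```

```text
clock 9.75 P [0.5789 0.2173 0.2519] yaw -6.86 q [ 0.13  0.41 -0.74  1.45  0.28  1.39 -0.74]
(0.6, 0.08, 0.25, -6.85) -> [-0.892  0.249  0.013] -0.0
(0.62, -0.06, 0.24, -6.85) -> [-0.911  0.244  0.067] -0.0
(0.626, -0.2003, 0.2, -6.85) -> [-0.924  0.151  0.267] -0.0
(0.626, -0.2003, 0.11, -6.85) -> [0.  0.  0.6] -0.0
```

Emit:
{"method": "carry_out", "body": {
  "deltas": [
    [-0.4, 0.12, 0, 0, 1],
    [-0.8, 0.25, 0, 0, 0],
    [-0.89, 0.25, 0, 0, -1],
    [-0.89, 0.25, 0, 0, -1]
  ]
}}

```text
clock: 10.25
position: [0.6003, 0.0798, 0.2524]
ee_rot: [0.749, 0.663, -0.001, -0.0]
ft_force: [-0.7, 0.9, -0.3]
grip_width: 0.38
grasp_force: 0.0
```

Emit:
{"method": "carry_out", "body": {
  "deltas": [
    [-0.4, 0.12, 0.03, 0, -1],
    [-0.8, 0.24, 0.06, 0, -1],
    [-0.91, 0.24, 0.06, 0, -1],
    [-0.91, 0.24, 0.06, 0, -1]
  ]
}}

```text
clock: 10.75
position: [0.6199, -0.0581, 0.2439]
ee_rot: [0.748, 0.664, 0.0, -0.0]
ft_force: [0.4, 0.6, -0.5]
grip_width: -0.001
grasp_force: 0.0
```

Emit:
{"method": "carry_out", "body": {
  "deltas": [
    [-0.4, 0.08, 0.1, 0, -1],
    [-0.8, 0.15, 0.2, 0, -1],
    [-0.92, 0.15, 0.26, 0, -1],
    [-0.92, 0.15, 0.26, 0, -1],
    [-0.92, 0.15, 0.26, 0, -1],
    [-0.92, 0.15, 0.26, 0, -1]
  ]
}}

```text
clock: 11.5
position: [0.6267, -0.1961, 0.2063]
ee_rot: [0.747, 0.665, 0.001, 0.0]
ft_force: [-0.0, -0.2, 1.2]
grip_width: -0.002
grasp_force: 0.0
```

```bash
python3 -c "
from h import *
plan([(.626,-.2003,.1,-6.85),(.626,-.2003,.083,-6.85)]); o=manip.get_obs(); print(o['grip_width'],o['ft_force'])"
```

```text
clock 11.5 P [ 0.6267 -0.1961  0.2063] yaw -6.66 q [ 0.65  0.49 -0.58  1.41  0.27  1.32 -0.06]
(0.626, -0.2003, 0.1, -6.85) -> [-0.028 -0.002  0.708] 0.006
(0.626, -0.2003, 0.083, -6.85) -> [0.    0.    0.113] -0.0
-0.0020533486659568725 [-0.04539779 -0.18957666  1.24914922]
```

Descend to just above the bar, then press in small steps.

Emit:
{"method": "carry_out", "body": {
  "deltas": [
    [-0.03, 0, 0.3, 0, -1],
    [-0.03, 0, 0.55, 0, -1],
    [-0.03, 0, 0.7, 0, -1],
    [-0.03, 0, 0.7, 0, -1],
    [-0.03, 0, 0.7, 0, -1]
  ]
}}

```text
clock: 12.12
position: [0.6263, -0.2027, 0.1019]
ee_rot: [0.748, 0.664, 0.001, 0.001]
ft_force: [0.8, -0.5, 0.8]
grip_width: 0.002
grasp_force: 0.0
```

Emit:
{"method": "carry_out", "body": {
  "deltas": [
    [0, 0, 0.03, 0, -1],
    [0, 0, 0.06, 0, -1],
    [0, 0, 0.08, 0, -1],
    [0, 0, 0.08, 0, -1]
  ]
}}

```text
clock: 12.62
position: [0.6258, -0.2034, 0.0887]
ee_rot: [0.748, 0.664, 0.0, 0.0]
ft_force: [0.0, -0.7, 3.1]
grip_width: 0.004
grasp_force: 1.9
```

Emit:
{"method": "carry_out", "body": {
  "deltas": [
    [0, 0, 0.02, 0, -1],
    [0, 0, 0.04, 0, -1],
    [0, 0, 0.04, 0, -1],
    [0, 0, 0.04, 0, -1]
  ]
}}

```text
clock: 13.12
position: [0.6258, -0.2034, 0.0827]
ee_rot: [0.748, 0.664, 0.0, 0.0]
ft_force: [-0.1, 0.0, 6.6]
grip_width: -0.001
grasp_force: 3.1
```

```bash
python3 -c "
from h import *
p=camera('side');W=cloud(p);F=[manip.get_obs()['ft_force'][2]]
r=outline_of('dimmer_top',p)
q=W[r[0]['region']&(p['depth']>0)];print(len(q),'z hist',np.histogram(q[:,2],np.arange(.04,.08,.002)))
for i in range(3): camera('side');F.append(manip.get_obs()['ft_force'][2])
print(F,manip.get_obs()['position'])
cv2.imwrite('pics/g.png',p['img'][...,::-1])"
```

```text
716 z hist (array([  0,   0,   5,  24,  35,  39,  42,  41,  52, 178, 289,  11,   0,
         0,   0,   0,   0,   0,   0]), array([0.04 , 0.042, 0.044, 0.046, 0.048, 0.05 , 0.052, 0.054, 0.056,
       0.058, 0.06 , 0.062, 0.064, 0.066, 0.068, 0.07 , 0.072, 0.074,
       0.076, 0.078]))
[np.float64(6.460291207288526), np.float64(6.067560267423204), np.float64(5.9600651743735495), np.float64(5.375147098784729)] [ 0.62578683 -0.20342621  0.08280444]
```

View pics/g.png

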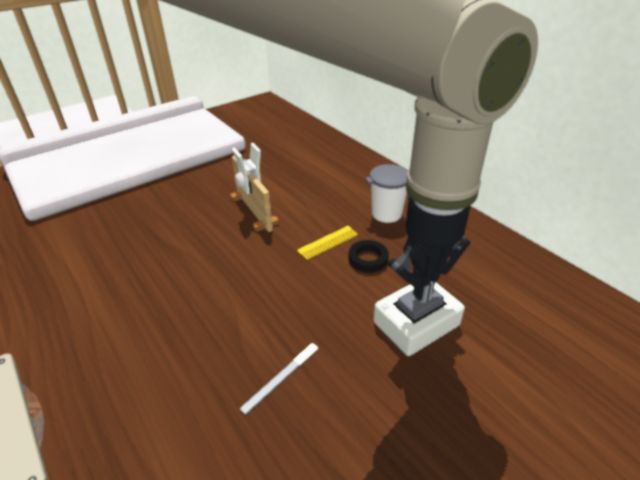

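The bar (px 420,303) is about 9 mm down, with its top at about 0.061 m and a push of about 6 N. The clip is still on the board (250,170), and the bystanders haven't moved. Holding for 2.5 s.

Emit:
{"method": "carry_out", "body": {
  "deltas": [
    [0, 0, 0, 0, -1],
    [0, 0, 0, 0, -1],
    [0, 0, 0, 0, -1],
    [0, 0, 0, 0, -1],
    [0, 0, 0, 0, -1],
    [0, 0, 0, 0, -1],
    [0, 0, 0, 0, -1],
    [0, 0, 0, 0, -1],
    [0, 0, 0, 0, -1],
    [0, 0, 0, 0, -1],
    [0, 0, 0, 0, -1],
    [0, 0, 0, 0, -1],
    [0, 0, 0, 0, -1],
    [0, 0, 0, 0, -1],
    [0, 0, 0, 0, -1],
    [0, 0, 0, 0, -1],
    [0, 0, 0, 0, -1],
    [0, 0, 0, 0, -1],
    [0, 0, 0, 0, -1],
    [0, 0, 0, 0, -1]
  ]
}}

```text
clock: 15.88
position: [0.6258, -0.2034, 0.0828]
ee_rot: [0.748, 0.664, 0.0, 0.0]
ft_force: [-0.6, -1.1, 6.5]
grip_width: -0.001
grasp_force: 3.1
```

```bash
python3 -c "
from h import *
o=manip.get_obs();print(o['clock'],o['position'],o['ft_force']);print(ticket.hand_in())"
```

```text
15.875 [ 0.62579689 -0.20341763  0.082775  ] [-0.56027119 -1.08421483  6.45285283]
the job is handed in; nothing more can be done
None
```

I handed the job in at 15.9 s with the night-light clipped near the middle of the board's top edge and let go, and the fingertips holding the dimmer bar about 9 mm down at about 6.5 N for over two seconds; the hand-in gave no verdict.

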